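# Slide an aerosol can home into the empty bay of the can rack

## Task

One aerosol can has been left standing out on the stockroom bench in front of the low can rack. Without gripping or lifting it, push it gently with the fingertips, low down near its foot so that it slides upright and never rocks, into the rack's empty bay until it is fully home against the back board. Leave the two cans already in the rack and the cartridge and tin beside it alone, and finish with the hand clear.

Things in the scene. Friction and masses are not known exactly. Their poses are not given: they have to be found in the camera images.
- can: the can to push, standing alone on the bench: upright cylinder 58 mm in diameter, white with a grey band, straight up to 185 mm, then a shoulder and a black cap 43 mm wide to 250 mm overall. About 0.36 kg; friction on the bench 0.4 to 0.66: pushed higher than 40 mm above the bench (also by a gripper body over the fingers) it can tip. Origin: centre of its underside; z up; yaw means nothing
- bay_home (a point): where the centre of the can's underside is when fully home in the empty bay. x axis: level, into the bay; y across it; z up. The bay is 74 mm wide between plywood sides 8 mm thick, 65 mm high, which run from the back board (its face 29 mm along +x from here) to rounded front ends (43 mm along -x). No floor or sill: the can slides on the bench all the way. Open top
- rack: the can rack: three such bays side by side, 90 mm from centre to centre, before a plywood back board 290 mm wide, 90 mm high, 12 mm thick, all screwed to the bench. Origin: on the bench at the middle bay's home point; x points to the back board, y along it, z up. Any of the three bays may be the empty one
- can_b: a can like the first, already home in one of the bays; to be left alone. Origin: centre of its underside
- can_c: another such can, already home in another bay; to be left alone. Origin: centre of its underside
- cartridge: white sealant cartridge standing on the bench to one side of the rack, 50 mm in diameter, 232 mm high with its nozzle; to be left alone. Origin: centre of its underside
- tin: round tin with a lid standing on the bench to the other side of the rack, 94 mm in diameter, 114 mm high; to be left alone. Origin: centre of its underside
Not all that is in view belongs to the job. Leave any yellow look-alike of the part that bears bay_home alone.

How it is judged:
By the outcome, as a careful person would: the job done as asked, in the order asked, and still so for the second after the job is handed in, with the robot touching nothing.
It also fails if it takes over 58 s, if anything falls off the work surface, if the arm or the gripper's body presses on something with over 40 N, if the wrist force passes 120 N, or if a joint passes its speed limit or range.

## Robot

A 6-joint arm with a two-finger parallel gripper is mounted at the origin on the work surface. World frame = base frame: x ahead of the robot, y to its left, z up, the work surface at z = 0. Lengths are in m, angles in rad, forces in N, time in s.
With the tool pointing down it reaches from about 0.3 to 0.85 m from the base axis. Payload 5.4 kg.
Tool frame: the origin (TCP) lies at the very end of the fingers, on their centre line; the grasp point (between the pads) lies env.pinch_z behind it (env.pinch_z is the distance from the TCP to the grasp point, in m); z points along the fingers, y is the direction in which the jaws open and shut (so a half turn about z gives the same grasp; the last joint's range is limited). The gripper opens to 85 mm and grips with 20 to 120 N. Pads are 22 mm wide; open, the fingers measure 114 mm over their backs; the gripper's body (76 mm by 85 mm) begins 54 mm behind the grasp point. The pads swing forward as they close: fully open they stand 13 mm farther back than shut.
Start: joints at [-1.404, 0.158, 1.597, -0, 1.386, -0.21], TCP at [0.212, -0.535, 0.231] pointing down, gripper open.
Joint ranges: [-2.91, 2.91], [-0.94, 2.29], [0.18, 2.7], [-1.29, 4.43], [0.17, 2.64], [-3, 3]. Speed limits (rad/s): [2.57, 2.57, 3.14, 3.14, 3.14, 3.14].

## Interface

Orientations are given as a unit quaternion [w, x, y, z].
In Python, from station import env gives the robot as it stands.
- The arm moves only by the tool drive_tool, never from a script. Its argument "plan" is a list of rows, each an object of numbers: "x", "y", "z": the shift along the tool's x, y, z in cm; "rx", "ry", "rz": the turn, a rotation vector about the tool's x, y, z in degrees; "claw": the closure, from -1 (fully open) to 1 (shut), so that 0 is half open. A call has 1 to 10 rows; each row shifts and turns the commanded pose from where the row before left it, along the tool's axes as they then stand; what a row does not reach is not made up. A row lasts 1/10 s, in which the tool goes at most 50 mm and 8.59 degrees, less where a joint would pass 70% of its speed; a pose out of reach is approached as far as the arm can. A call with a gripper value outside its range is refused whole. The fingers move at their own pace and stop on an object; the grip force is fixed at half the most. Time passes only in rows, so rows that do not move let the fingers close. It gives the time, the measured TCP pose, the force and the opening at its end, in the units of the state.
- env.observe(): the state, without advancing time (a new reading comes with each control period).
- env.get_image(name): name is "side" or "top" or "wrist"; returns the picture (420x560x3 uint8, red, green, blue); there is no depth.
- env.calibration(name): a dict with "intrinsics" (3x3 intrinsics, pixels), "xyz" and "rotation" of the camera in the world. Camera axes: x right, y up, looking along -z (the intrinsics and any distortion apply to the point x, -y, -z); pixel columns grow to the right and rows downward; lengths in m; the calibration is good to about 2 mm. A picture is of the moment at which its call begins: read the wrist's pose just before it. calibration takes no time and is no camera call; for the wrist camera it gives the pose at the moment of the call.
- env.job_done(): hands the job in, once; it reports no verdict.
Trained networks look in the newest picture that a camera, given by its name, has taken for a name from the list of things; names that differ only in an ending like _2 or _b are one class to them, and where a whole thing is asked for, a point or a joint stands for the part that bears it (a point fixed in the world has none). Each returns a list of dicts, best first, with "confidence" (0 to 1); they miss things now and then, are a little off and sometimes report something else, mostly with a low value. They report only what shows in the picture. A call takes as long as a camera call. They do not tell look-alikes from the thing itself.
- env.spot_in(thing, camera): "box" ([left, top, right, bottom] in pixels, round what is visible of it).
- env.silhouettes(thing, camera): "pixels" (420x560 bool, what is visible of it) and "box" ([left, top, right, bottom] in pixels, round what is visible of it).
- env.spot_point(thing, camera): "centre" ([column, row] in pixels: a listed point, or the origin of a listed thing).
The state is a dict: "clock": time; "joint_pos": joint angles; "qd": joint speeds; "joint_torque": joint torques, N m; "position": TCP position; "eef_rot": TCP orientation; "contact_force": force on the tool from outside, world axes, zero at the start; "torque": the same for the moment, N m; "opening": finger opening in m.
Only numpy, scipy, OpenCV 4.12 (cv2) and the standard library are available. Lean on these libraries where they do the work, as an engineer would, in place of code of your own. Each camera call takes 0.05 s, during which the arm holds its last target. There are 200 camera calls.

## Working session

There is one attempt and no reset: what is moved stays moved. The work goes in short steps, Python scripts to look and compute and a tool call to move; the robot and the scene stay as the last step left them, time stands still between calls to the robot, and variables do not carry over. Pictures are saved under pics/ and viewed, about 8 in all and at most 12, crops included, and the job is handed in when it is done.

Besides the shell and the picture viewer there is one more tool, called after "Request:" as a command line: name --argument value ..., lists and objects as JSON in quotes. drive_tool: Moves the arm, as the interface text tells. Its arguments: {"type":"object","properties":{"plan":{"type":"array","items":{"type":"object","properties":{"x":{"type":"number"},"y":{"type":"number"},"z":{"type":"number"},"rx":{"type":"number"},"ry":{"type":"number"},"rz":{"type":"number"},"claw":{"type":"number"}}}}},"required":["plan"]}

```bash
mkdir -p pics; cat > h.py <<'E'
import numpy as np, cv2
from station import env
def save(cam,name):
    im=env.get_image(cam); cv2.imwrite(f'pics/{name}.png',im[:,:,::-1]); return im
def ray(cam,px):
    c=env.calibration(cam); K=np.array(c['intrinsics']); R=np.array(c['rotation'])
    if R.shape!=(3,3):
        from scipy.spatial.transform import Rotation as Ro
        R=Ro.from_quat(np.r_[R[1:],R[0]]).as_matrix()
    d=np.linalg.inv(K)@[px[0],px[1],1]; d=R@[d[0],-d[1],-d[2]]
    return np.array(c['xyz']),d
def onz(cam,px,z):
    o,d=ray(cam,px); return o+d*(z-o[2])/d[2]
def proj(cam,P):
    c=env.calibration(cam); K=np.array(c['intrinsics']); R=np.array(c['rotation'])
    if R.shape!=(3,3):
        from scipy.spatial.transform import Rotation as Ro
        R=Ro.from_quat(np.r_[R[1:],R[0]]).as_matrix()
    p=R.T@(np.array(P)-c['xyz']); p=K@[p[0],-p[1],-p[2]]; return p[:2]/p[2]
E
python3 - <<'E'
from h import *
np.set_printoptions(precision=3,suppress=True)
a=save('top','top1');
for t in ['can','bay_home','rack','cartridge','tin']:
    for d in env.spot_point(t,'top')[:4]: print(t,np.round(d['centre']),round(d['confidence'],2),onz('top',d['centre'],0))
b=save('side','side1')
for t in ['can','bay_home','rack','cartridge','tin']:
    for d in env.spot_point(t,'side')[:4]: print(t,np.round(d['centre']),round(d['confidence'],2),onz('side',d['centre'],0))
cv2.imwrite('pics/both.png',cv2.resize(np.hstack([a,b])[:,:,::-1],(800,300)))
print(env.calibration('top'),env.calibration('side'),env.pinch_z,env.observe())
E
```

```text
can [308. 206.] 0.89 [ 0.674 -0.065  0.   ]
can [271. 206.] 0.67 [0.675 0.021 0.   ]
cartridge [130. 216.] 0.72 [0.65  0.348 0.   ]
tin [422. 234.] 0.91 [ 0.607 -0.329  0.   ]
can [262. 241.] 0.82 [0.672 0.029 0.   ]
can [331. 268.] 0.64 [ 0.528 -0.016  0.   ]
can [292. 219.] 0.64 [ 0.669 -0.062  0.   ]
bay_home [229. 262.] 0.85 [0.681 0.112 0.   ]
bay_home [192. 204.] 0.68 [0.859 0.062 0.   ]
bay_home [385. 172.] 0.48 [ 0.612 -0.339  0.   ]
cartridge [133. 361.] 0.64 [0.645 0.348 0.   ]
tin [384. 175.] 0.69 [ 0.608 -0.326  0.   ]
{'intrinsics': array([[420.09 ,   0.   , 283.651],
       [  0.   , 420.09 , 209.587],
       [  0.   ,   0.   ,   1.   ]]), 'xyz': array([0.521, 0.008, 0.968]), 'rotation': array([-0.704, -0.046,  0.058,  0.706])} {'intrinsics': array([[389.025,   0.   , 279.432],
       [  0.   , 389.025, 214.824],
       [  0.   ,   0.   ,   1.   ]]), 'xyz': array([0.306, 0.383, 0.616]), 'rotation': array([-0.346, -0.128,  0.348,  0.862])} 0.0187 {'clock': 0.6, 'joint_pos': array([-1.404,  0.158,  1.597, -0.   ,  1.386, -0.21 ]), 'qd': array([-0.   , -0.001, -0.   , -0.001, -0.   , -0.001]), 'joint_torque': array([ -0.001, -39.581, -33.154,  -0.   ,   0.001,   0.   ]), 'position': array([ 0.212, -0.535,  0.231]), 'eef_rot': array([-0.   ,  0.982,  0.187, -0.   ]), 'contact_force': array([-0.314, -0.117,  0.618]), 'torque': array([-0.005, -0.041,  0.005]), 'opening': 0.08539769708320323}
```

View pics/top1.png

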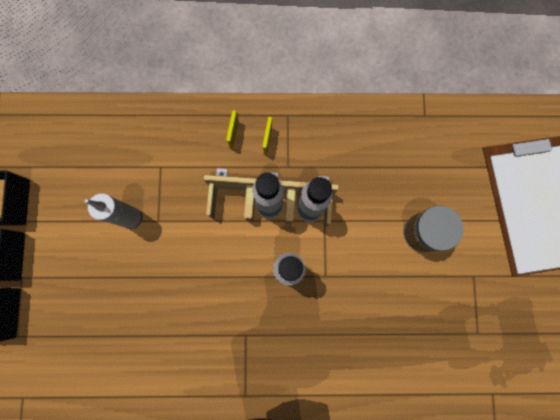

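View pics/side1.png

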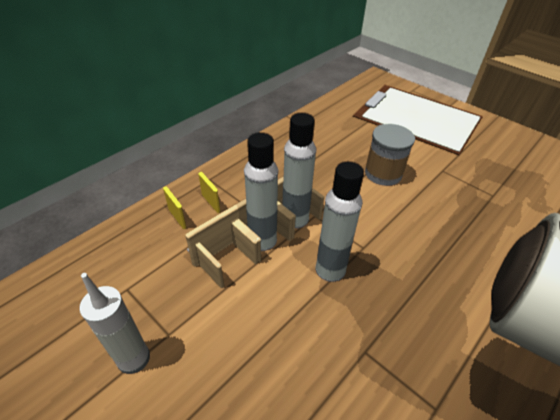

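The top view shows the free can at (290,268). The rack's back board runs along row ~182, with dividers at columns 211, 249, 291 and 331. Cans stand in the middle bay (267,190) and the right bay (316,195), so the empty bay is the left one (230,200). The yellow look-alike walls are at (231,127) and (267,133), behind the rack. Next is an enlarged crop to confirm this and measure it.

```bash
python3 - <<'E'
from h import *
im=cv2.imread('pics/top1.png')
c=im[160:300,190:350]; cv2.imwrite('pics/crop1.png',cv2.resize(c,(800,700)[:2],interpolation=cv2.INTER_CUBIC)[:600])
E
```

```text
(no output)
```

View pics/crop1.png

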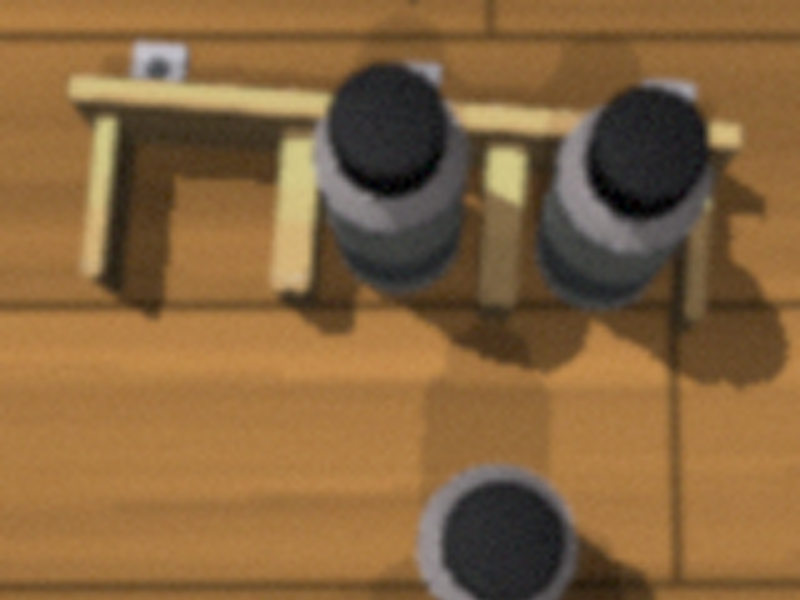

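The crop confirms it: the left bay is empty, between divider tops at crop (100,195) and (295,215). The wooden rack is the real one, and the free can's cap is at crop (503,540).

```bash
python3 - <<'E'
from h import *
np.set_printoptions(precision=4,suppress=True)
f=lambda u,v,z:onz('top',(190+u/5-.4,160+v/5-.4),z)
L=f(70,88,.09);R=f(742,135,.09); print('board',L,R,np.linalg.norm(L-R))
y=R-L; y=-y/np.linalg.norm(y); x=np.array([y[1],-y[0],0]); print('x',x,np.degrees(np.arctan2(x[1],x[0])))
M=(L+R)/2; M[2]=0; rack=M-x*.035; print('rack',rack,'bay+',rack+.09*y)
# left bay: dividers tops front end centres at z=.065
a=f(93,276,.065);b=f(291,290,.065);print('front ends',a,b,'gap',np.linalg.norm(a-b))
m=(a+b)/2;print('home from ends',m+x*.043)
print('can cap',f(503,540,.25),'caps b,c',f(388,129,.25),f(648,151,.25))
E
```

```text
board [0.7216 0.1638 0.09  ] [ 0.7012 -0.1227  0.09  ] 0.28723163010869474
x [ 0.9975 -0.0711  0.    ] -4.07800906153246
rack [0.6765 0.0231 0.    ] bay+ [0.6829 0.1128 0.    ]
front ends [0.6442 0.1563 0.065 ] [0.638  0.0707 0.065 ] gap 0.08580428531717292
home from ends [0.684  0.1104 0.065 ]
can cap [ 0.5287 -0.0146  0.25  ] caps b,c [0.6706 0.0247 0.25  ] [ 0.6628 -0.0659  0.25  ]
```

Request:
drive_tool --plan '[{"rz": -8,"claw": 0.3},{"rz": -8,"claw": 0.3},{"rz": -8,"claw": 0.3},{"rz": -8,"claw": 0.3},{"rz": -8,"claw": 0.3}]'

```text
schema error: expected keys x, y, z, rx, ry, rz, claw
```

Request:
drive_tool --plan '[{"x": 0,"y": 0,"z": 0,"rx": 0,"ry": 0,"rz": -8,"claw": 0.35},{"x": 0,"y": 0,"z": 0,"rx": 0,"ry": 0,"rz": -8,"claw": 0.35},{"x": 0,"y": 0,"z": 0,"rx": 0,"ry": 0,"rz": -8,"claw": 0.35},{"x": 0,"y": 0,"z": 0,"rx": 0,"ry": 0,"rz": -8,"claw": 0.35},{"x": 0,"y": 0,"z": 0,"rx": 0,"ry": 0,"rz": -8,"claw": 0.35},{"x": 0,"y": 0,"z": 0,"rx": 0,"ry": 0,"rz": -6,"claw": 0.35},{"x": 0,"y": 0,"z": 0,"rx": 0,"ry": 0,"rz": 0,"claw": 0.35}]'

```text
clock: 1.3
position: [0.2115, -0.5347, 0.2313]
eef_rot: [0.0, 0.831, 0.556, -0.0]
contact_force: [-0.0, -0.3, -0.1]
opening: 0.028
```

Request:
drive_tool --plan '[{"x": 4,"y": 1,"z": 0,"rx": 0,"ry": 0,"rz": 0,"claw": 0.35},{"x": 4,"y": 1,"z": 0,"rx": 0,"ry": 0,"rz": 0,"claw": 0.35},{"x": 4,"y": 1,"z": 0,"rx": 0,"ry": 0,"rz": 0,"claw": 0.35},{"x": 4,"y": 1,"z": 0,"rx": 0,"ry": 0,"rz": 0,"claw": 0.35},{"x": 4,"y": 1,"z": 0,"rx": 0,"ry": 0,"rz": 0,"claw": 0.35},{"x": 4,"y": 1,"z": 0,"rx": 0,"ry": 0,"rz": 0,"claw": 0.35},{"x": 4,"y": 1,"z": 0,"rx": 0,"ry": 0,"rz": 0,"claw": 0.35},{"x": 4,"y": 1,"z": 0,"rx": 0,"ry": 0,"rz": 0,"claw": 0.35},{"x": 4,"y": 1,"z": 0,"rx": 0,"ry": 0,"rz": 0,"claw": 0.35},{"x": 0,"y": 0.5,"z": 0,"rx": 0,"ry": 0,"rz": 0,"claw": 0.35}]'

```text
clock: 2.3
position: [0.4384, -0.2344, 0.2314]
eef_rot: [-0.0, 0.83, 0.557, 0.001]
contact_force: [0.6, 0.5, -0.8]
opening: 0.0279
```

Request:
drive_tool --plan '[{"x": 0,"y": 0,"z": 0,"rx": 0,"ry": 7.5,"rz": 0,"claw": 0.35},{"x": 0,"y": 0,"z": 0,"rx": 0,"ry": 7.5,"rz": 0,"claw": 0.35},{"x": 0,"y": 0,"z": 0,"rx": 0,"ry": 7.5,"rz": 0,"claw": 0.35},{"x": 0,"y": 0,"z": 0,"rx": 0,"ry": 7.5,"rz": 0,"claw": 0.35},{"x": 0,"y": 0,"z": 0,"rx": 0,"ry": 7.5,"rz": 0,"claw": 0.35},{"x": 0,"y": 0,"z": 0,"rx": 0,"ry": 7.5,"rz": 0,"claw": 0.35},{"x": 0,"y": 0,"z": 0,"rx": 0,"ry": 0,"rz": 0,"claw": 0.35}]'

```text
clock: 3.0
position: [0.4349, -0.2399, 0.2287]
eef_rot: [-0.215, 0.769, 0.51, 0.319]
contact_force: [-0.5, -0.2, -0.6]
opening: 0.0278
```

```bash
cat >> h.py <<'E'
from scipy.spatial.transform import Rotation as Ro
def pose():
    o=env.observe(); q=o['eef_rot']; R=Ro.from_quat(np.r_[q[1:],q[0]]); return np.array(o['position']),R,o
def want(psi,th):  # heading, tilt deg
    p,t=np.radians([psi,th]); h=np.array([np.cos(p),np.sin(p),0]); d=np.array([0,0,-1.])
    z=d*np.cos(t)+h*np.sin(t); x=h*np.cos(t)-d*np.sin(t); return Ro.from_matrix(np.c_[x,np.cross(z,x),z])
def rep(P,psi,th):
    p,R,o=pose(); print('pos',p,'F',o['contact_force']); print('z axis',R.as_matrix()[:,2],'x',R.as_matrix()[:,0],'q',o['joint_pos'])
    W=want(psi,th); print('rotvec deg',np.degrees((R.inv()*W).as_rotvec()),'shift cm in present axes',R.inv().apply(np.array(P)-p)*100,'in wanted axes',W.inv().apply(np.array(P)-p)*100)
np.set_printoptions(precision=3,suppress=True)
E
python3 -c "
from h import *
rep([.494,-.098,.018],67.7,45)"
```

```text
pos [ 0.435 -0.24   0.229] F [-0.515 -0.242 -0.602]
z axis [ 0.271  0.656 -0.705] x [0.276 0.648 0.71 ] q [-1.11   0.218  1.719  0.574  1.755 -0.767]
rotvec deg [ 0.088 -0.206 -0.553] shift cm in present axes [-4.126  0.082 25.752] in wanted axes [-4.034  0.082 25.767]
```

Request:
drive_tool --plan '[{"x": -0.4,"y": 0,"z": 2.5,"rx": 0,"ry": 0,"rz": -0.5,"claw": 0.35},{"x": -0.4,"y": 0,"z": 2.5,"rx": 0,"ry": 0,"rz": 0,"claw": 0.35},{"x": -0.4,"y": 0,"z": 2.5,"rx": 0,"ry": 0,"rz": 0,"claw": 0.35},{"x": -0.4,"y": 0,"z": 2.5,"rx": 0,"ry": 0,"rz": 0,"claw": 0.35},{"x": -0.4,"y": 0,"z": 2.5,"rx": 0,"ry": 0,"rz": 0,"claw": 0.35},{"x": -0.4,"y": 0,"z": 2.5,"rx": 0,"ry": 0,"rz": 0,"claw": 0.35},{"x": -0.4,"y": 0,"z": 2.5,"rx": 0,"ry": 0,"rz": 0,"claw": 0.35},{"x": -0.4,"y": 0,"z": 2.5,"rx": 0,"ry": 0,"rz": 0,"claw": 0.35},{"x": -0.4,"y": 0,"z": 2.5,"rx": 0,"ry": 0,"rz": 0,"claw": 0.35},{"x": 0,"y": 0,"z": 0,"rx": 0,"ry": 0,"rz": 0,"claw": 0.35}]'

```text
clock: 4.0
position: [0.4866, -0.112, 0.0452]
eef_rot: [-0.214, 0.765, 0.517, 0.317]
contact_force: [-0.9, 0.3, -0.3]
opening: 0.0272
```

```bash
python3 -c "
from h import *
rep([.494,-.098,.016],67.7,45)
a=save('side','s2')[:,:,::-1]; b=save('top','t2')[:,:,::-1]
cv2.imwrite('pics/v2.png',np.hstack([cv2.resize(a[90:390,160:560],(400,300)),cv2.resize(b[120:420,130:530],(400,300))]))
d=env.spot_point('can','top');print([(x['centre'],x['confidence'],onz('top',x['centre'],0)) for x in d])
"
```

```text
pos [ 0.487 -0.112  0.045] F [-0.941  0.345 -0.345]
z axis [ 0.265  0.655 -0.707] x [0.263 0.657 0.707] q [-0.892  0.408  1.92   0.689  1.333 -0.86 ]
rotvec deg [-0.204  0.014  0.332] shift cm in present axes [-0.954  0.158  3.177] in wanted axes [-0.954  0.153  3.177]
[([267.1, 205.0], 0.92, array([0.676, 0.031, 0.   ])), ([309.3, 207.2], 0.7, array([ 0.671, -0.068,  0.   ]))]
```

View pics/v2.png

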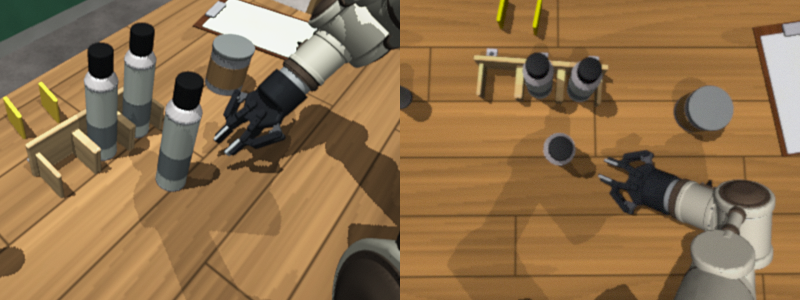

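The hand is low behind the can and lined up, with both fingertips level. I'll go down and approach.

Request:
drive_tool --plan '[{"x": -0.35,"y": 0.1,"z": 1.1,"rx": -0.2,"ry": 0,"rz": 0.3,"claw": 0.35},{"x": -0.3,"y": 0.05,"z": 1.1,"rx": 0,"ry": 0,"rz": 0,"claw": 0.35},{"x": -0.3,"y": 0,"z": 1.0,"rx": 0,"ry": 0,"rz": 0,"claw": 0.35},{"x": 0.7,"y": 0,"z": 0.7,"rx": 0,"ry": 0,"rz": 0,"claw": 0.35},{"x": 0.7,"y": 0,"z": 0.7,"rx": 0,"ry": 0,"rz": 0,"claw": 0.35},{"x": 0.7,"y": 0,"z": 0.7,"rx": 0,"ry": 0,"rz": 0,"claw": 0.35},{"x": 0.5,"y": 0,"z": 0.5,"rx": 0,"ry": 0,"rz": 0,"claw": 0.35},{"x": 0.3,"y": 0,"z": 0.3,"rx": 0,"ry": 0,"rz": 0,"claw": 0.35},{"x": 0.2,"y": 0,"z": 0.2,"rx": 0,"ry": 0,"rz": 0,"claw": 0.35},{"x": 0,"y": 0,"z": 0,"rx": 0,"ry": 0,"rz": 0,"claw": 0.35}]'

```text
clock: 5.15
position: [0.5122, -0.0598, 0.0175]
eef_rot: [-0.211, 0.767, 0.515, 0.319]
contact_force: [0.2, 0.3, 0.5]
opening: 0.0273
```

```bash
python3 -c "
from h import *
rep([.5715,.089,.016],67.7,45)
a=save('side','s3')[:,:,::-1]; b=save('wrist','w3')[:,:,::-1]
cv2.imwrite('pics/v3.png',np.hstack([cv2.resize(a[130:340,280:480],(400,420)),cv2.resize(b,(400,300),interpolation=3) if 0 else cv2.copyMakeBorder(cv2.resize(b,(400,300)),0,120,0,0,0)]))
"
```

```text
pos [ 0.512 -0.06   0.018] F [0.217 0.276 0.501]
z axis [ 0.273  0.652 -0.707] x [0.266 0.655 0.707] q [-0.785  0.449  1.942  0.767  1.23  -0.844]
rotvec deg [0.272 0.005 0.148] shift cm in present axes [11.218 -0.185 11.428] in wanted axes [11.217 -0.16  11.43 ]
```

View pics/v3.png

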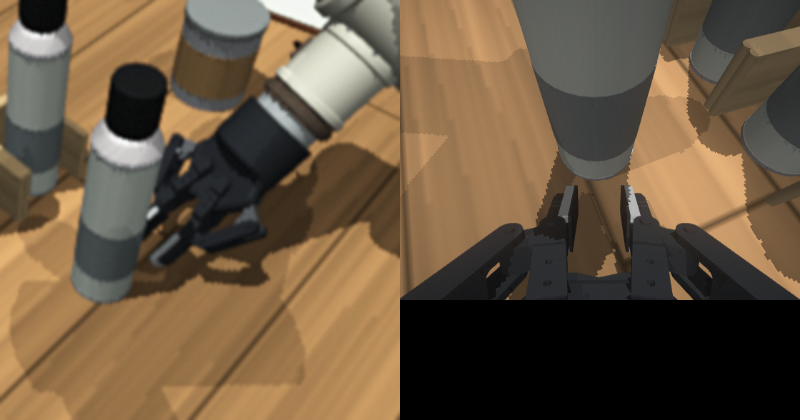

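The can is centred between the fingertips (wrist view: can foot at column ~598, tips at 572 and 628). I'll push along the diagonal.

Request:
drive_tool --plan '[{"x": 0.3,"y": 0,"z": 0.3,"rx": 0,"ry": 0,"rz": 0,"claw": 0.35},{"x": 0.35,"y": 0,"z": 0.36,"rx": 0,"ry": 0,"rz": 0,"claw": 0.35},{"x": 0.35,"y": 0,"z": 0.36,"rx": 0,"ry": 0,"rz": 0,"claw": 0.35},{"x": 0.35,"y": 0,"z": 0.36,"rx": 0,"ry": 0,"rz": 0,"claw": 0.35},{"x": 0.35,"y": 0,"z": 0.36,"rx": 0,"ry": 0,"rz": 0,"claw": 0.35},{"x": 0.35,"y": 0,"z": 0.36,"rx": 0,"ry": 0,"rz": 0,"claw": 0.35},{"x": 0.35,"y": 0,"z": 0.36,"rx": 0,"ry": 0,"rz": 0,"claw": 0.35},{"x": 0.35,"y": 0,"z": 0.36,"rx": 0,"ry": 0,"rz": 0,"claw": 0.35},{"x": 0.35,"y": 0,"z": 0.35,"rx": 0,"ry": 0,"rz": 0,"claw": 0.35},{"x": 0.3,"y": 0,"z": 0.3,"rx": 0,"ry": 0,"rz": 0,"claw": 0.35}]'

```text
clock: 6.25
position: [0.5309, -0.0148, 0.017]
eef_rot: [-0.211, 0.767, 0.515, 0.319]
contact_force: [-1.1, -2.9, 1.4]
opening: 0.0276
```

Request:
drive_tool --plan '[{"x": 0.35,"y": 0,"z": 0.35,"rx": 0,"ry": 0,"rz": 0,"claw": 0.35},{"x": 0.35,"y": 0,"z": 0.36,"rx": 0,"ry": 0,"rz": 0,"claw": 0.35},{"x": 0.35,"y": 0,"z": 0.36,"rx": 0,"ry": 0,"rz": 0,"claw": 0.35},{"x": 0.35,"y": 0,"z": 0.36,"rx": 0,"ry": 0,"rz": 0,"claw": 0.35},{"x": 0.35,"y": 0,"z": 0.36,"rx": 0,"ry": 0,"rz": 0,"claw": 0.35},{"x": 0.35,"y": 0,"z": 0.36,"rx": 0,"ry": 0,"rz": 0,"claw": 0.35},{"x": 0.35,"y": 0,"z": 0.36,"rx": 0,"ry": 0,"rz": 0,"claw": 0.35},{"x": 0.35,"y": 0,"z": 0.36,"rx": 0,"ry": 0,"rz": 0,"claw": 0.35},{"x": 0.35,"y": 0,"z": 0.35,"rx": 0,"ry": 0,"rz": 0,"claw": 0.35},{"x": 0.3,"y": 0,"z": 0.3,"rx": 0,"ry": 0,"rz": 0,"claw": 0.35}]'

```text
clock: 7.25
position: [0.5496, 0.0309, 0.0164]
eef_rot: [-0.211, 0.767, 0.515, 0.319]
contact_force: [-0.7, -3.6, 3.5]
opening: 0.0277
```

```bash
python3 -c "
from h import *
rep([.5715,.089,.016],67.7,45)
a=save('side','s4')[:,:,::-1]; b=save('wrist','w4')[:,:,::-1]
cv2.imwrite('pics/v4.png',np.hstack([cv2.resize(a[120:420,160:445],(400,420)),cv2.copyMakeBorder(cv2.resize(b,(400,300)),0,120,0,0,0)]))
for c in ('side',):
  for d in env.spot_point('can',c): print(c,d['confidence'],onz(c,d['centre'],0))
"
```

```text
pos [0.55  0.031 0.016] F [-0.655 -3.64   3.468]
z axis [ 0.273  0.652 -0.707] x [0.266 0.655 0.707] q [-0.591  0.442  1.956  0.875  1.129 -0.752]
rotvec deg [ 0.277 -0.003  0.125] shift cm in present axes [ 4.359 -0.19   4.421] in wanted axes [ 4.359 -0.178  4.422]
side 0.74 [0.676 0.029 0.   ]
side 0.61 [0.561 0.058 0.   ]
```

View pics/v4.png

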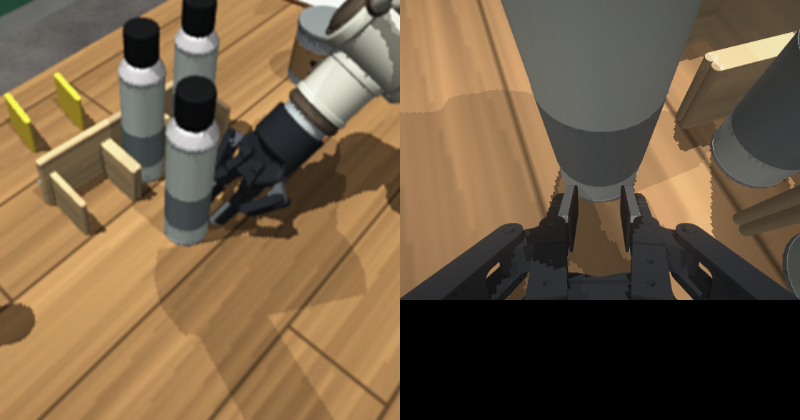

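The can is tracking upright and stays nested in the fingers. I'll finish the diagonal and then back off.

Request:
drive_tool --plan '[{"x": 0.4,"y": 0,"z": 0.4,"rx": 0,"ry": 0,"rz": 0,"claw": 0.35},{"x": 0.45,"y": 0,"z": 0.45,"rx": 0,"ry": 0,"rz": 0,"claw": 0.35},{"x": 0.45,"y": 0,"z": 0.45,"rx": 0,"ry": 0,"rz": 0,"claw": 0.35},{"x": 0.45,"y": 0,"z": 0.45,"rx": 0,"ry": 0,"rz": 0,"claw": 0.35},{"x": 0.45,"y": 0,"z": 0.45,"rx": 0,"ry": 0,"rz": 0,"claw": 0.35},{"x": 0.45,"y": 0,"z": 0.45,"rx": 0,"ry": 0,"rz": 0,"claw": 0.35},{"x": 0.45,"y": 0,"z": 0.45,"rx": 0,"ry": 0,"rz": 0,"claw": 0.35},{"x": 0.45,"y": 0,"z": 0.45,"rx": 0,"ry": 0,"rz": 0,"claw": 0.35},{"x": 0.45,"y": 0,"z": 0.45,"rx": 0,"ry": 0,"rz": 0,"claw": 0.35},{"x": 0.35,"y": 0,"z": 0.35,"rx": 0,"ry": 0,"rz": 0,"claw": 0.35}]'

```text
clock: 8.4
position: [0.573, 0.0879, 0.0164]
eef_rot: [-0.211, 0.767, 0.515, 0.319]
contact_force: [-1.7, -0.9, -0.7]
opening: 0.0274
```

Request:
drive_tool --plan '[{"x": -0.4,"y": 0,"z": -0.4,"rx": 0,"ry": 0,"rz": 0,"claw": 0.35},{"x": -1,"y": 0,"z": -1,"rx": 0,"ry": 0,"rz": 0,"claw": 0.35},{"x": -1.5,"y": 0,"z": -1.5,"rx": 0,"ry": 0,"rz": 0,"claw": 0.35},{"x": -2,"y": 0,"z": -2,"rx": 0,"ry": 0,"rz": 0,"claw": 0.35},{"x": -2,"y": 0,"z": -2,"rx": 0,"ry": 0,"rz": 0,"claw": 0.35},{"x": 0,"y": 0,"z": -3,"rx": 0,"ry": 0,"rz": 0,"claw": 0.35},{"x": 0,"y": 0,"z": -3,"rx": 0,"ry": 0,"rz": 0,"claw": 0.35},{"x": 0,"y": 0,"z": 0,"rx": 0,"ry": 0,"rz": 0,"claw": 0.35}]'

```text
clock: 9.2
position: [0.5207, -0.0467, 0.0613]
eef_rot: [-0.207, 0.768, 0.514, 0.321]
contact_force: [0.5, -0.4, -0.1]
opening: 0.0275
```

```bash
python3 -c "
from h import *
for c in ('side','top'):
  save(c,c+'5')
  for t in ('can','bay_home'):
    for d in env.spot_point(t,c): print(c,t,d['centre'],d['confidence'],onz(c,d['centre'],0))
rep([.46,.07,.06],-4,45)
im=cv2.imread('pics/top5.png')[160:300,190:350]; cv2.imwrite('pics/c5.png',cv2.resize(im,(640,560),interpolation=cv2.INTER_CUBIC))
"
```

```text
side can [258.4, 291.4] 0.93 [0.592 0.118 0.   ]
side can [295.7, 217.9] 0.58 [ 0.666 -0.068  0.   ]
side can [230.9, 264.0] 0.42 [0.674 0.111 0.   ]
side bay_home [228.8, 262.7] 0.89 [0.68  0.112 0.   ]
side bay_home [191.3, 205.3] 0.58 [0.857 0.065 0.   ]
top can [227.3, 246.0] 0.88 [0.581 0.122 0.   ]
top can [310.7, 207.1] 0.88 [ 0.671 -0.071  0.   ]
top bay_home [422.7, 231.7] 0.61 [ 0.613 -0.331  0.   ]
pos [ 0.519 -0.041  0.058] F [-0.393 -0.209 -0.126]
z axis [ 0.271  0.654 -0.707] x [0.267 0.654 0.708] q [-0.747  0.353  1.961  0.768  1.269 -0.766]
rotvec deg [-50.583  -0.139  50.736] shift cm in present axes [ 5.831 -9.634  5.511] in wanted axes [ -4.534 -10.646  -4.826]
```

View pics/c5.png

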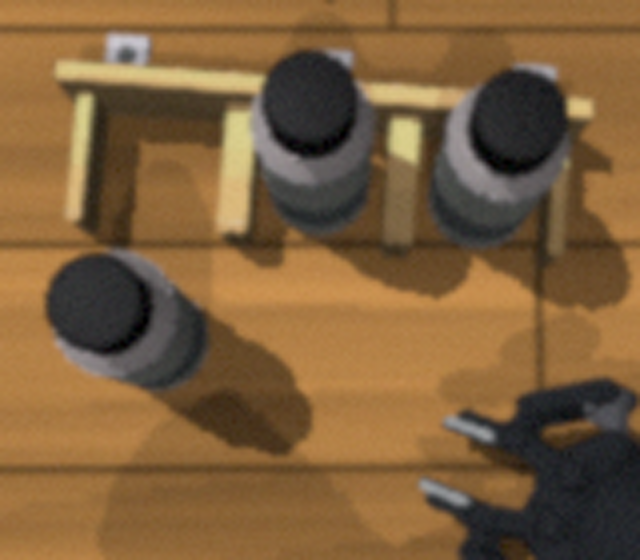

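Request:
drive_tool --plan '[{"x": 0,"y": 0,"z": 0,"rx": -5.6,"ry": 0,"rz": 5.6,"claw": 0.35},{"x": 0,"y": 0,"z": 0,"rx": -5.6,"ry": 0,"rz": 5.6,"claw": 0.35},{"x": 0,"y": 0,"z": 0,"rx": -5.6,"ry": 0,"rz": 5.6,"claw": 0.35},{"x": 0,"y": 0,"z": 0,"rx": -5.6,"ry": 0,"rz": 5.6,"claw": 0.35},{"x": 0,"y": 0,"z": 0,"rx": -5.6,"ry": 0,"rz": 5.6,"claw": 0.35},{"x": 0,"y": 0,"z": 0,"rx": -5.6,"ry": 0,"rz": 5.6,"claw": 0.35},{"x": 0,"y": 0,"z": 0,"rx": -5.6,"ry": 0,"rz": 5.6,"claw": 0.35},{"x": 0,"y": 0,"z": 0,"rx": -5.6,"ry": 0,"rz": 5.6,"claw": 0.35},{"x": 0,"y": 0,"z": 0,"rx": -5.6,"ry": 0,"rz": 5.6,"claw": 0.35},{"x": 0,"y": 0,"z": 0,"rx": 0,"ry": 0,"rz": 0,"claw": 0.35}]'

```text
clock: 10.5
position: [0.5179, -0.0382, 0.0575]
eef_rot: [0.012, 0.923, -0.027, 0.384]
contact_force: [-0.1, 0.9, 0.1]
opening: 0.0275
```

```bash
python3 -c "
from h import *
print('cap',onz('top',(190+97/4-.4,160+302/4-.4),.25))
rep([.485,.1266,.05],-4,45)
"
```

```text
cap [0.584 0.115 0.25 ]
pos [ 0.518 -0.038  0.057] F [-0.121  0.88   0.147]
z axis [ 0.708 -0.042 -0.705] x [ 0.704 -0.042  0.709] q [-0.49  -0.12   2.498  1.496  0.301 -0.235]
rotvec deg [-0.405 -0.135  0.439] shift cm in present axes [ -3.532 -16.254  -2.501] in wanted axes [ -3.663 -16.208  -2.608]
```

Request:
drive_tool --plan '[{"x": -0.6,"y": -1,"z": -0.6,"rx": -0.4,"ry": 0,"rz": 0.4,"claw": 0.35},{"x": -0.6,"y": -2,"z": -0.6,"rx": 0,"ry": 0,"rz": 0,"claw": 0.35},{"x": -0.6,"y": -2.5,"z": -0.6,"rx": 0,"ry": 0,"rz": 0,"claw": 0.35},{"x": 0,"y": -2.5,"z": 0,"rx": 0,"ry": 0,"rz": 0,"claw": 0.35},{"x": 0,"y": -2.5,"z": 0,"rx": 0,"ry": 0,"rz": 0,"claw": 0.35},{"x": 0,"y": -2.5,"z": 0,"rx": 0,"ry": 0,"rz": 0,"claw": 0.35},{"x": 0,"y": -2,"z": 0,"rx": 0,"ry": 0,"rz": 0,"claw": 0.35},{"x": 0,"y": -1,"z": 0,"rx": 0,"ry": 0,"rz": 0,"claw": 0.35},{"x": 0,"y": 0,"z": 0,"rx": 0,"ry": 0,"rz": 0,"claw": 0.35}]'

```text
clock: 11.4
position: [0.4959, 0.0811, 0.0462]
eef_rot: [-0.018, 0.917, -0.02, 0.397]
contact_force: [0.7, -1.3, 0.1]
opening: 0.028
```

```bash
python3 -c "
from h import *
rep([.50,.1255,.018],-4,45)
"
```

```text
pos [0.496 0.081 0.046] F [ 0.669 -1.328  0.078]
z axis [ 0.729  0.018 -0.684] x [ 0.684 -0.05   0.728] q [-0.166 -0.112  2.549  2.206  0.173 -0.707]
rotvec deg [-3.935 -1.709 -0.078] shift cm in present axes [-1.998 -4.302  2.305] in wanted axes [-1.927 -4.455  2.063]
```

```bash
cat > kin.py <<'E'
from h import want; import numpy as np
from scipy.optimize import least_squares,fsolve
D=np.array([[.158,1.597,.2115,-.5347,.2313,0,0,-1],[.218,1.719,.435,-.24,.229,.271,.656,-.705],[.408,1.92,.4866,-.112,.0452,.265,.655,-.707],[.449,1.942,.5122,-.0598,.0175,.273,.652,-.707],[.442,1.956,.550,.031,.0164,.273,.652,-.707],[.353,1.961,.519,-.041,.058,.271,.654,-.707],[-.12,2.498,.518,-.038,.0575,.708,-.042,-.705],[-.112,2.549,.496,.081,.046,.729,.018,-.684]])
def fk(k,q2,q3): a,H,L1,L2,L3,o=k; s=q2+q3; return a+L1*np.sin(q2)+L2*np.sin(s)+o*np.cos(s),H+L1*np.cos(q2)+L2*np.cos(s)-o*np.sin(s)
def res(k):
    w=D[:,2:5]-k[4]*D[:,5:]; r,z=fk(k,D[:,0],D[:,1]); return np.r_[r-np.hypot(w[:,0],w[:,1]),z-w[:,2],k[5]*.01]
s=least_squares(res,[0,.35,.4,.4,.25,0]); k=s.x; print(k,abs(s.fun).max())
for th in (30,33,36,45):
  for psi in (-4,6,-14):
    out=[]
    for d in (-.185,-.131,-.08,-.033):
        P=np.array([.6835+d*.9975,.1125-d*.0711,.018]); z=want(psi,th).as_matrix()[:,2]; w=P-k[4]*z
        q=fsolve(lambda q:np.subtract(fk(k,*q),(np.hypot(w[0],w[1]),w[2])),[.2,2.]); az=np.arctan2(w[1],w[0]); t=q.sum()
        f=np.array([np.sin(t)*np.cos(az),np.sin(t)*np.sin(az),np.cos(t)]); out+=[round(np.arccos(f@z),2),round(q[1],2)]
    print(th,psi,out)
E
python3 kin.py
```

```text
[0.017 0.306 0.37  0.516 0.308 0.038] 0.001090804398589884
30 -4 [np.float64(0.38), np.float64(2.31), np.float64(0.36), np.float64(2.18), np.float64(0.37), np.float64(2.05), np.float64(0.39), np.float64(1.92)]
30 6 [np.float64(0.29), np.float64(2.33), np.float64(0.29), np.float64(2.2), np.float64(0.31), np.float64(2.07), np.float64(0.33), np.float64(1.94)]
30 -14 [np.float64(0.48), np.float64(2.27), np.float64(0.47), np.float64(2.14), np.float64(0.47), np.float64(2.01), np.float64(0.48), np.float64(1.89)]
33 -4 [np.float64(0.34), np.float64(2.34), np.float64(0.32), np.float64(2.21), np.float64(0.32), np.float64(2.08), np.float64(0.33), np.float64(1.96)]
33 6 [np.float64(0.23), np.float64(2.37), np.float64(0.22), np.float64(2.23), np.float64(0.23), np.float64(2.1), np.float64(0.26), np.float64(1.98)]
33 -14 [np.float64(0.47), np.float64(2.3), np.float64(0.44), np.float64(2.17), np.float64(0.44), np.float64(2.05), np.float64(0.44), np.float64(1.92)]
36 -4 [np.float64(0.32), np.float64(2.37), np.float64(0.29), np.float64(2.24), np.float64(0.28), np.float64(2.11), np.float64(0.28), np.float64(1.99)]
36 6 [np.float64(0.17), np.float64(2.4), np.float64(0.16), np.float64(2.27), np.float64(0.16), np.float64(2.14), np.float64(0.18), np.float64(2.01)]
36 -14 [np.float64(0.46), np.float64(2.32), np.float64(0.43), np.float64(2.2), np.float64(0.42), np.float64(2.07), np.float64(0.41), np.float64(1.95)]
45 -4 [np.float64(0.38), np.float64(2.44), np.float64(0.33), np.float64(2.32), np.float64(0.29), np.float64(2.2), np.float64(0.26), np.float64(2.08)]
45 6 [np.float64(0.22), np.float64(2.48), np.float64(0.19), np.float64(2.35), np.float64(0.15), np.float64(2.22), np.float64(0.11), np.float64(2.1)]
45 -14 [np.float64(0.53), np.float64(2.38), np.float64(0.48), np.float64(2.26), np.float64(0.45), np.float64(2.14), np.float64(0.42), np.float64(2.03)]
```

Request:
drive_tool --plan '[{"x": 0,"y": -1,"z": 0.1,"rx": -0.5,"ry": 0,"rz": 0,"claw": 0.35},{"x": 0,"y": -1,"z": 0.1,"rx": -1,"ry": -0.5,"rz": 0,"claw": 0.35},{"x": 0,"y": -1,"z": 0.1,"rx": -1,"ry": -0.5,"rz": 0,"claw": 0.35},{"x": 0,"y": -0.8,"z": 0.1,"rx": -1,"ry": -0.5,"rz": 0,"claw": 0.35},{"x": 0,"y": -0.5,"z": 0,"rx": -0.5,"ry": -0.5,"rz": 0,"claw": 0.35},{"x": 0,"y": 0,"z": 0,"rx": 0,"ry": 0,"rz": 0,"claw": 0.35}]'

```text
clock: 12.0
position: [0.502, 0.1101, 0.0323]
eef_rot: [0.001, 0.917, -0.029, 0.398]
contact_force: [-0.0, -0.3, 0.4]
opening: 0.0281
```

```bash
python3 -c "
from h import *
rep([.50,.1255,.018],-5,42)
"
```

```text
pos [0.502 0.11  0.032] F [-0.005 -0.277  0.375]
z axis [ 0.73  -0.025 -0.683] x [ 0.682 -0.051  0.73 ] q [-0.007  0.008  2.486  3.258  0.172 -1.639]
rotvec deg [-2.181 -4.871  0.572] shift cm in present axes [-1.258 -1.494  0.794] in wanted axes [-1.203 -1.513  0.842]
```

```bash
cat >> kin.py <<'E'
print()
def wr(P,psi,th):
    z=want(psi,th).as_matrix()[:,2]; w=P-k[4]*z
    q=fsolve(lambda q:np.subtract(fk(k,*q),(np.hypot(w[0],w[1]),w[2])),[.2,2.]); az=np.arctan2(w[1],w[0]); t=q.sum()
    f=np.array([np.sin(t)*np.cos(az),np.sin(t)*np.sin(az),np.cos(t)])
    l=np.array([-np.sin(az),np.cos(az),0]); dn=np.cross(l,f)
    if dn[2]>0: dn=-dn
    return np.arctan2(z@l,z@dn),np.arccos(f@z),q[1]
print('check',wr(np.array([.55,.031,.0164]),67.7,45),wr(np.array([.502,.11,.0323]),-2,47))
for th in (25,30,35,50,55,60,65):
  for psi in (-4,6,-14):
    print(th,psi,*[np.round(wr(np.array([.6835+d*.9975,.1125-d*.0711,.018]),psi,th),2) for d in (-.185,-.131,-.033)])
E
python3 kin.py | sed '1,/^$/d'
```

```text
check (np.float64(0.9950785910654303), np.float64(1.001648695890789), np.float64(1.9520342362908814)) (np.float64(-1.9218620952030085), np.float64(0.33647697181887654), np.float64(2.4859768208521364))
25 -4 [-0.4   0.46  2.25] [-0.35  0.46  2.12] [-0.27  0.49  1.86]
25 6 [-0.2   0.4   2.27] [-0.15  0.41  2.13] [-0.08  0.46  1.87]
25 -14 [-0.52  0.53  2.22] [-0.49  0.53  2.09] [-0.41  0.56  1.83]
30 -4 [-0.63  0.38  2.31] [-0.56  0.36  2.18] [-0.43  0.39  1.92]
30 6 [-0.36  0.29  2.33] [-0.27  0.29  2.2 ] [-0.14  0.33  1.94]
30 -14 [-0.74  0.48  2.27] [-0.7   0.47  2.14] [-0.59  0.48  1.89]
35 -4 [-0.97  0.32  2.36] [-0.9   0.3   2.23] [-0.7   0.29  1.98]
35 6 [-0.71  0.19  2.39] [-0.56  0.18  2.26] [-0.27  0.2   2.  ]
35 -14 [-1.    0.46  2.32] [-0.97  0.43  2.19] [-0.85  0.42  1.94]
50 -4 [-2.04  0.48  2.47] [-2.11  0.43  2.35] [-2.13  0.34  2.11]
50 6 [-2.55  0.36  2.51] [-2.66  0.32  2.38] [-2.79  0.24  2.14]
50 -14 [-1.71  0.61  2.4 ] [-1.76  0.56  2.29] [-1.76  0.48  2.06]
55 -4 [-2.2   0.61  2.49] [-2.29  0.55  2.37] [-2.35  0.46  2.14]
55 6 [-2.68  0.52  2.53] [-2.78  0.48  2.41] [-2.9   0.39  2.17]
55 -14 [-1.86  0.72  2.41] [-1.92  0.66  2.3 ] [-1.96  0.57  2.08]
60 -4 [-2.31  0.75  2.49] [-2.39  0.69  2.38] [-2.48  0.59  2.16]
60 6 [-2.74  0.7   2.54] [-2.83  0.64  2.42] [-2.94  0.54  2.19]
60 -14 [-1.95  0.83  2.41] [-2.03  0.78  2.31] [-2.1   0.68  2.09]
65 -4 [-2.37  0.91  2.48] [-2.46  0.84  2.38] [-2.56  0.73  2.16]
65 6 [-2.78  0.88  2.53] [-2.87  0.81  2.42] [-2.97  0.69  2.19]
65 -14 [-2.02  0.96  2.4 ] [-2.11  0.9   2.3 ] [-2.19  0.79  2.1 ]
```

Request:
drive_tool --plan '[{"x": -0.2,"y": -0.3,"z": -0.1,"rx": 0,"ry": 2,"rz": 0,"claw": 0.35},{"x": -0.2,"y": -0.3,"z": -0.1,"rx": -0.5,"ry": 2,"rz": 0,"claw": 0.35},{"x": -0.2,"y": -0.3,"z": 0,"rx": -0.5,"ry": 2,"rz": 0,"claw": 0.35},{"x": -0.2,"y": -0.3,"z": 0,"rx": -0.5,"ry": 2,"rz": 0,"claw": 0.35},{"x": 0,"y": -0.3,"z": 0,"rx": 0,"ry": 0,"rz": 0,"claw": 0.35},{"x": 0,"y": 0,"z": 0,"rx": 0,"ry": 0,"rz": 0,"claw": 0.35}]'

```text
clock: 12.6
position: [0.4962, 0.1259, 0.0277]
eef_rot: [0.015, 0.887, -0.033, 0.46]
contact_force: [0.7, 0.2, 0.2]
opening: 0.028
```

```bash
python3 -c "
from h import *
rep([.50,.1255,.018],-4,55)
"
```

```text
pos [0.496 0.126 0.028] F [0.735 0.152 0.174]
z axis [ 0.815 -0.057 -0.576] x [ 0.574 -0.046  0.817] q [ 0.092  0.127  2.507  3.442  0.462 -1.742]
rotvec deg [-0.007  0.178 -0.328] shift cm in present axes [-0.572  0.017  0.875] in wanted axes [-0.575  0.014  0.873]
```

Request:
drive_tool --plan '[{"x": -0.3,"y": 0,"z": 0.4,"rx": 0,"ry": 0.2,"rz": -0.3,"claw": 0.35},{"x": -0.3,"y": 0,"z": 0.4,"rx": 0,"ry": 0,"rz": 0,"claw": 0.35},{"x": 0.57,"y": 0,"z": 0.82,"rx": 0,"ry": 0,"rz": 0,"claw": 0.35},{"x": 0.57,"y": 0,"z": 0.82,"rx": 0,"ry": 0,"rz": 0,"claw": 0.35},{"x": 0.57,"y": 0,"z": 0.82,"rx": 0,"ry": 0,"rz": 0,"claw": 0.35},{"x": 0.4,"y": 0,"z": 0.57,"rx": 0,"ry": 0,"rz": 0,"claw": 0.35},{"x": 0.2,"y": 0,"z": 0.3,"rx": 0,"ry": 0,"rz": 0,"claw": 0.35},{"x": 0,"y": 0,"z": 0,"rx": 0,"ry": 0,"rz": 0,"claw": 0.35}]'

```text
clock: 13.4
position: [0.54, 0.1225, 0.0181]
eef_rot: [0.017, 0.886, -0.032, 0.462]
contact_force: [-0.6, 0.3, -0.1]
opening: 0.0275
```

```bash
python3 -c "
from h import *
rep([.6505,.1149,.018],-4,55)
a=save('side','s6')[:,:,::-1]; b=save('wrist','w6')[:,:,::-1]
cv2.imwrite('pics/v6.png',np.hstack([cv2.resize(a[120:420,160:445],(400,420)),cv2.copyMakeBorder(cv2.resize(b,(400,300)),0,120,0,0,0)]))
"
```

```text
pos [0.54  0.122 0.018] F [-0.572  0.286 -0.091]
z axis [ 0.818 -0.059 -0.573] x [ 0.571 -0.041  0.82 ] q [ 0.069  0.246  2.399  3.397  0.473 -1.719]
rotvec deg [ 0.08  -0.053 -0.046] shift cm in present axes [ 6.339 -0.031  9.082] in wanted axes [ 6.348 -0.013  9.076]
```

View pics/v6.png

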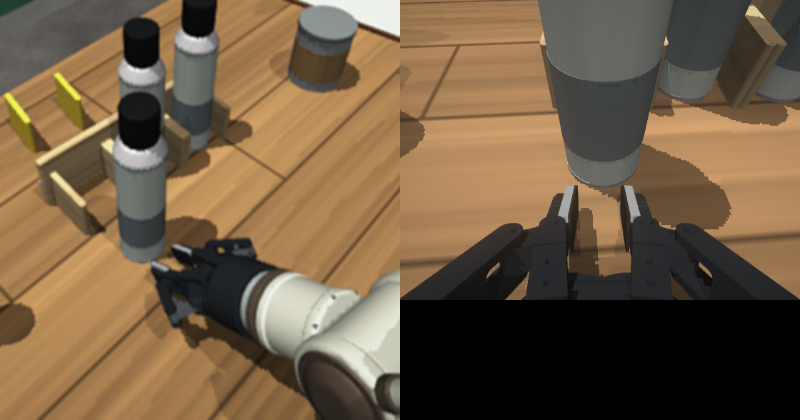

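The can is centred (column ~602, tips at 571 and 630), and the bay walls straddle it at columns ~547 and ~665. I'll push it straight in.

Request:
drive_tool --plan '[{"x": 0.2,"y": 0,"z": 0.29,"rx": 0,"ry": 0,"rz": 0,"claw": 0.35},{"x": 0.26,"y": 0,"z": 0.37,"rx": 0,"ry": 0,"rz": 0,"claw": 0.35},{"x": 0.26,"y": 0,"z": 0.37,"rx": 0,"ry": 0,"rz": 0,"claw": 0.35},{"x": 0.26,"y": 0,"z": 0.37,"rx": 0,"ry": 0,"rz": 0,"claw": 0.35},{"x": 0.26,"y": 0,"z": 0.37,"rx": 0,"ry": 0,"rz": 0,"claw": 0.35},{"x": 0.26,"y": 0,"z": 0.37,"rx": 0,"ry": 0,"rz": 0,"claw": 0.35},{"x": 0.26,"y": 0,"z": 0.37,"rx": 0,"ry": 0,"rz": 0,"claw": 0.35},{"x": 0.26,"y": 0,"z": 0.37,"rx": 0,"ry": 0,"rz": 0,"claw": 0.35},{"x": 0.26,"y": 0,"z": 0.37,"rx": 0,"ry": 0,"rz": 0,"claw": 0.35},{"x": 0.26,"y": 0,"z": 0.37,"rx": 0,"ry": 0,"rz": 0,"claw": 0.35}]'

```text
clock: 14.5
position: [0.5836, 0.1194, 0.0177]
eef_rot: [0.017, 0.886, -0.031, 0.461]
contact_force: [-2.3, 0.9, 0.6]
opening: 0.0282
```

```bash
python3 -c "
from h import *
rep([.6505,.1149,.018],-4,55)
a=save('top','t7')[:,:,::-1]; b=save('wrist','w7')[:,:,::-1]
cv2.imwrite('pics/v7.png',np.hstack([cv2.resize(a[160:300,190:350],(400,350)),cv2.copyMakeBorder(cv2.resize(b,(400,300)),0,50,0,0,0)]))
"
```

```text
pos [0.584 0.119 0.018] F [-2.292  0.913  0.581]
z axis [ 0.817 -0.058 -0.574] x [ 0.572 -0.04   0.819] q [ 0.051  0.315  2.296  3.381  0.437 -1.718]
rotvec deg [ 0.069  0.007 -0.027] shift cm in present axes [ 3.87  -0.021  5.47 ] in wanted axes [ 3.87  -0.013  5.471]
```

View pics/v7.png

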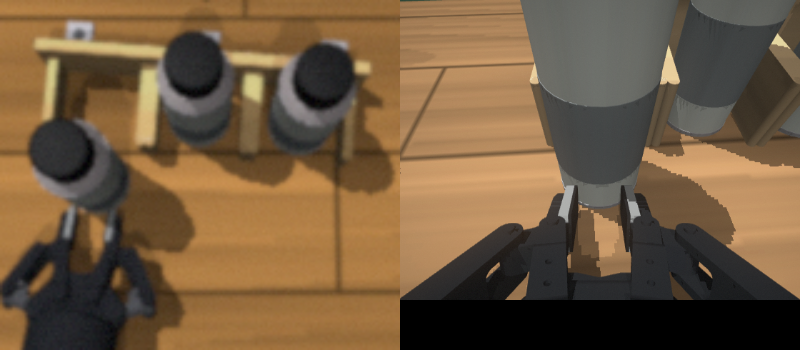

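Request:
drive_tool --plan '[{"x": 0.26,"y": 0,"z": 0.37,"rx": 0,"ry": 0,"rz": 0,"claw": 0.35},{"x": 0.26,"y": 0,"z": 0.37,"rx": 0,"ry": 0,"rz": 0,"claw": 0.35},{"x": 0.26,"y": 0,"z": 0.37,"rx": 0,"ry": 0,"rz": 0,"claw": 0.35},{"x": 0.26,"y": 0,"z": 0.37,"rx": 0,"ry": 0,"rz": 0,"claw": 0.35},{"x": 0.26,"y": 0,"z": 0.37,"rx": 0,"ry": 0,"rz": 0,"claw": 0.35},{"x": 0.26,"y": 0,"z": 0.37,"rx": 0,"ry": 0,"rz": 0,"claw": 0.35},{"x": 0.26,"y": 0,"z": 0.37,"rx": 0,"ry": 0,"rz": 0,"claw": 0.35},{"x": 0.26,"y": 0,"z": 0.37,"rx": 0,"ry": 0,"rz": 0,"claw": 0.35},{"x": 0.26,"y": 0,"z": 0.37,"rx": 0,"ry": 0,"rz": 0,"claw": 0.35},{"x": 0.2,"y": 0,"z": 0.29,"rx": 0,"ry": 0,"rz": 0,"claw": 0.35}]'

```text
clock: 15.6
position: [0.628, 0.1162, 0.018]
eef_rot: [0.017, 0.886, -0.032, 0.462]
contact_force: [-2.0, 0.0, 0.1]
opening: 0.0278
```

```bash
python3 -c "
from h import *
rep([.6505,.1149,.018],-4,55)
a=save('top','t8')[:,:,::-1]; b=save('wrist','w8')[:,:,::-1]
cv2.imwrite('pics/v8.png',np.hstack([cv2.resize(a[160:300,190:350],(400,350)),cv2.copyMakeBorder(cv2.resize(b,(400,300)),0,50,0,0,0)]))
"
```

```text
pos [0.628 0.116 0.018] F [-1.997  0.001  0.14 ]
z axis [ 0.817 -0.058 -0.573] x [ 0.572 -0.041  0.819] q [ 0.037  0.382  2.191  3.373  0.398 -1.723]
rotvec deg [ 0.076 -0.03  -0.035] shift cm in present axes [ 1.293 -0.027  1.848] in wanted axes [ 1.294 -0.023  1.847]
```

View pics/v8.png

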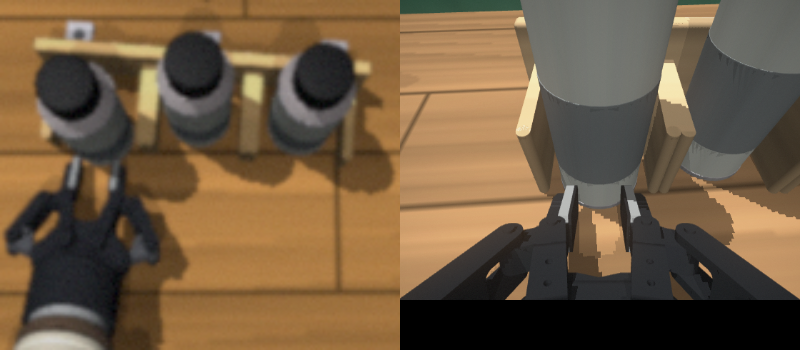

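Request:
drive_tool --plan '[{"x": 0.2,"y": 0,"z": 0.29,"rx": 0,"ry": 0,"rz": 0,"claw": 0.35},{"x": 0.2,"y": 0,"z": 0.29,"rx": 0,"ry": 0,"rz": 0,"claw": 0.35},{"x": 0.2,"y": 0,"z": 0.28,"rx": 0,"ry": 0,"rz": 0,"claw": 0.35},{"x": 0.12,"y": 0,"z": 0.16,"rx": 0,"ry": 0,"rz": 0,"claw": 0.35},{"x": 0.06,"y": 0,"z": 0.08,"rx": 0,"ry": 0,"rz": 0,"claw": 0.35}]'

```text
clock: 16.2
position: [0.6412, 0.1153, 0.0179]
eef_rot: [0.017, 0.886, -0.032, 0.462]
contact_force: [-1.2, 1.3, -0.4]
opening: 0.0276
```

Request:
drive_tool --plan '[{"x": 0.06,"y": 0,"z": 0.08,"rx": 0,"ry": 0,"rz": 0,"claw": 0.35},{"x": 0.06,"y": 0,"z": 0.08,"rx": 0,"ry": 0,"rz": 0,"claw": 0.35},{"x": 0.06,"y": 0,"z": 0.08,"rx": 0,"ry": 0,"rz": 0,"claw": 0.35}]'

```text
clock: 16.5
position: [0.6439, 0.1151, 0.018]
eef_rot: [0.017, 0.886, -0.032, 0.461]
contact_force: [-1.3, 0.0, -0.4]
opening: 0.0278
```

Request:
drive_tool --plan '[{"x": 0.06,"y": 0,"z": 0.08,"rx": 0,"ry": 0,"rz": 0,"claw": 0.35},{"x": 0.06,"y": 0,"z": 0.08,"rx": 0,"ry": 0,"rz": 0,"claw": 0.35}]'

```text
clock: 16.7
position: [0.646, 0.115, 0.0181]
eef_rot: [0.017, 0.886, -0.032, 0.461]
contact_force: [-0.9, 0.0, -1.4]
opening: 0.0276
```

Request:
drive_tool --plan '[{"x": 0.06,"y": 0,"z": 0.08,"rx": 0,"ry": 0,"rz": 0,"claw": 0.35},{"x": 0.06,"y": 0,"z": 0.08,"rx": 0,"ry": 0,"rz": 0,"claw": 0.35}]'

```text
clock: 16.9
position: [0.648, 0.1148, 0.0182]
eef_rot: [0.017, 0.886, -0.032, 0.462]
contact_force: [-0.5, -0.2, -1.5]
opening: 0.028
```

Request:
drive_tool --plan '[{"x": 0.06,"y": 0,"z": 0.08,"rx": 0,"ry": 0,"rz": 0,"claw": 0.35},{"x": 0.06,"y": 0,"z": 0.08,"rx": 0,"ry": 0,"rz": 0,"claw": 0.35}]'

```text
clock: 17.1
position: [0.65, 0.1147, 0.0183]
eef_rot: [0.017, 0.886, -0.032, 0.462]
contact_force: [-1.9, 0.4, -0.6]
opening: 0.0284
```

Request:
drive_tool --plan '[{"x": 0.06,"y": 0,"z": 0.08,"rx": 0,"ry": 0,"rz": 0,"claw": 0.35},{"x": 0.06,"y": 0,"z": 0.08,"rx": 0,"ry": 0,"rz": 0,"claw": 0.35}]'

```text
clock: 17.3
position: [0.652, 0.1145, 0.0183]
eef_rot: [0.017, 0.886, -0.032, 0.462]
contact_force: [-0.9, 0.4, -1.3]
opening: 0.0278
```

Request:
drive_tool --plan '[{"x": 0.06,"y": 0,"z": 0.08,"rx": 0,"ry": 0,"rz": 0,"claw": 0.35},{"x": 0,"y": 0,"z": 0,"rx": 0,"ry": 0,"rz": 0,"claw": 0.35}]'

```text
clock: 17.5
position: [0.6532, 0.1144, 0.0185]
eef_rot: [0.017, 0.886, -0.032, 0.462]
contact_force: [-0.3, -0.2, -1.5]
opening: 0.0278
```

Request:
drive_tool --plan '[{"x": 0.06,"y": 0,"z": 0.09,"rx": 0,"ry": 0,"rz": 0,"claw": 0.35},{"x": 0.06,"y": 0,"z": 0.09,"rx": 0,"ry": 0,"rz": 0,"claw": 0.35}]'

```text
clock: 17.7
position: [0.6551, 0.1143, 0.0182]
eef_rot: [0.017, 0.886, -0.032, 0.461]
contact_force: [-1.5, -0.1, -1.5]
opening: 0.0281
```

Request:
drive_tool --plan '[{"x": 0.06,"y": 0,"z": 0.09,"rx": 0,"ry": 0,"rz": 0,"claw": 0.35},{"x": 0,"y": 0,"z": 0,"rx": 0,"ry": 0,"rz": 0,"claw": 0.35}]'

```text
clock: 17.9
position: [0.6556, 0.1143, 0.0178]
eef_rot: [0.017, 0.887, -0.031, 0.461]
contact_force: [-7.0, 0.2, 1.8]
opening: 0.0279
```

```bash
python3 -c "
from h import *
rep([.6505,.1149,.018],-4,55)
save('top','t9')
for t in ('can','bay_home'):
  for d in env.spot_point(t,'top'): print(t,d['confidence'],onz('top',d['centre'],0))
save('side','s9')
for t in ('can','bay_home'):
  for d in env.spot_point(t,'side'): print(t,d['confidence'],onz('side',d['centre'],0))
"
```

```text
pos [0.656 0.114 0.018] F [-6.964  0.19   1.846]
z axis [ 0.817 -0.058 -0.574] x [ 0.573 -0.041  0.819] q [ 0.03   0.423  2.123  3.372  0.37  -1.728]
rotvec deg [ 0.069  0.042 -0.029] shift cm in present axes [-0.279 -0.02  -0.427] in wanted axes [-0.278 -0.021 -0.428]
can 0.83 [0.683 0.114 0.   ]
can 0.64 [0.675 0.022 0.   ]
can 0.55 [ 0.668 -0.071  0.   ]
bay_home 0.95 [0.851 0.072 0.   ]
can 0.98 [0.67  0.022 0.   ]
can 0.56 [0.681 0.113 0.   ]
bay_home 0.92 [0.68 0.11 0.  ]
```

The force jumped to 7 N at the predicted depth, which suggests back-board contact. One small nudge should confirm it, then I'll withdraw straight back.

Request:
drive_tool --plan '[{"x": 0.04,"y": 0,"z": 0.05,"rx": 0,"ry": 0,"rz": 0,"claw": 0.35},{"x": 0.04,"y": 0,"z": 0.05,"rx": 0,"ry": 0,"rz": 0,"claw": 0.35},{"x": 0,"y": 0,"z": 0,"rx": 0,"ry": 0,"rz": 0,"claw": 0.35}]'

```text
clock: 18.5
position: [0.656, 0.1144, 0.0175]
eef_rot: [0.016, 0.887, -0.031, 0.461]
contact_force: [-12.7, 0.4, 6.0]
opening: 0.0276
```

Request:
drive_tool --plan '[{"x": -0.1,"y": 0,"z": -0.15,"rx": 0,"ry": 0,"rz": 0,"claw": 0.35},{"x": -0.3,"y": 0,"z": -0.43,"rx": 0,"ry": 0,"rz": 0,"claw": 0.35},{"x": -0.57,"y": 0,"z": -0.82,"rx": 0,"ry": 0,"rz": 0,"claw": 0.35},{"x": -1.1,"y": 0,"z": -1.6,"rx": 0,"ry": 0,"rz": 0,"claw": 0.35},{"x": -1.1,"y": 0,"z": -1.6,"rx": 0,"ry": 0,"rz": 0,"claw": 0.35},{"x": -1.1,"y": 0,"z": -1.6,"rx": 0,"ry": 0,"rz": 0,"claw": 0.35},{"x": -1.1,"y": 0,"z": -1.6,"rx": 0,"ry": 0,"rz": 0,"claw": 0.35},{"x": -0.5,"y": 0,"z": -1.5,"rx": 0,"ry": 0,"rz": 0,"claw": 0.35},{"x": 0,"y": 0,"z": 0,"rx": 0,"ry": 0,"rz": 0,"claw": 0.35},{"x": 0,"y": 0,"z": 0,"rx": 0,"ry": 0,"rz": 0,"claw": 0.35}]'

```text
clock: 19.5
position: [0.5484, 0.122, 0.0243]
eef_rot: [0.017, 0.886, -0.032, 0.462]
contact_force: [0.7, -0.6, 0.3]
opening: 0.0277
```

```bash
python3 -c "
from h import *
rep([.55,.12,.05],-4,55)
a=save('top','t10')[:,:,::-1]; b=save('wrist','w10')[:,:,::-1]
cv2.imwrite('pics/v10.png',np.hstack([cv2.resize(a[160:300,190:350],(400,350),interpolation=2),cv2.copyMakeBorder(cv2.resize(b,(400,300)),0,50,0,0,0)]))
"
```

```text
pos [0.548 0.122 0.024] F [ 0.7   -0.648  0.285]
z axis [ 0.818 -0.058 -0.572] x [ 0.571 -0.041  0.82 ] q [ 0.066  0.236  2.385  3.402  0.45  -1.728]
rotvec deg [ 0.067 -0.111 -0.038] shift cm in present axes [ 2.206  0.19  -1.329] in wanted axes [ 2.203  0.19  -1.334]
```

View pics/v10.png

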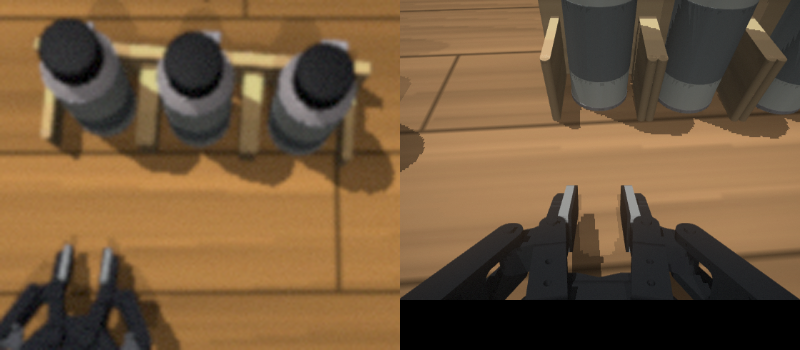

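The can is upright in the left bay, in line with the other two, and the hand is clear by about 10 cm.

```bash
python3 -c "
from h import *
print(env.job_done())"
```

```text
the job is handed in; nothing more can be done
None
```

The can is fully home in the empty left-hand bay, upright, and the job is handed in at about 20 s of robot time. I pushed it with both fingertips about 2–3 cm above the bench. The first push ran diagonally to the front of the bay. I then re-approached and pushed it straight in.

**Home against the back board:** on the last small nudge the push force rose from about 2 N to 12.7 N with no further movement. That happened about 5 mm beyond my estimate. Before the hand withdrew, the detector put the can at (0.682, 0.113), against my bay_home estimate of (0.6835, 0.1125).

**Final pictures:** the can stands in line with the two racked cans, with the hand about 10 cm clear and no contact force. The two racked cans look unmoved. I didn't recheck the cartridge and tin, but the hand never went near them.

**What disagreed or went wrong:**
- **Rack depth:** estimates differed by 5–7 mm, so I pushed on until the force showed contact.
- **Wrist limit:** joint 5 reached its lower limit (about 0.17 rad) while I was repositioning clear of the can. I tilted the hand further, to 55°, to get away from it.
- **Wrong detection:** the bay_home detector also reported the yellow look-alike behind the rack and, at lower confidence, the tin. I ignored both.

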